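# Set the key-depth gauge three clicks deeper and hold it

### The job

The next key cut is three steps deeper. Swing both long flaps of the small carton right back, past upright, so that the ratchet depth gauge inside is open to reach; then move the gauge's lever exactly three clicks forward from where it stands, away from you toward the far side of the carton, feeling each click and never going as far as a fourth. Finish holding the lever there: keep your grip on its roller handle, or keep pushing it lightly forward, and do not let go; leave the loose padlock, key and small spanner on the bench where they lie.

Things in the scene. Friction and masses are not known exactly. Their poses are not given: they have to be found in the camera images.
- carton: open brown carton, fixed, standing on two 45 mm wood battens; 190 (x) x 180 (y) x 135 mm, walls 4 mm, rim 180 mm above the bench. Origin: on the bench under its centre; its x runs away from the robot (yaw up to 0.3 rad), y to the left. Two short end flaps hang down outside its -x and +x walls (17 mm out). A steel ratchet gauge is bolted to its floor in the middle, below the rim.
- handle (a point): centre of the gauge lever's handle: a black roller, 24 mm diameter, 36 mm long along the carton's y, free to turn on its pin, 85 mm from the lever's axle. Below it is only a 12 x 6 mm bar; tooth arc and pawl guide stay within 69 mm of the axle. With the lever fully back it is 37 mm to the carton's -x side of the axle and 162 mm above the bench; one click moves it 14 mm.
- axle (a point): axis of the gauge lever, parallel to the carton's y axis, above the carton's centre, 85 mm above the bench.
- gauge_lever (a joint): gauge lever, rad: 0 fully back (leaning 0.45 to the carton's -x side), growing as the handle goes to its +x side; stop at 1.02. A click every 0.17 (0.17, 0.34, 0.51, 0.68, 0.85); starts in tooth 0 or 1. Push at the handle climbs from 4 to 6 N, then drops 0.13 past a tooth as the pawl tips over and pulls the lever on to the next; it cannot go back over a tooth.
- flap_left (a joint): opening of the long cardboard flap hinged on the carton's +y (left) rim, rad: 0 flat over the carton, 1.57 upright, 2.5 folded back outside. Flap 184 x 64 x 4 mm; ajar by 0.5 to 0.9 at the start; stays where it is put (hinge friction 0.03 N m).
- flap_right (a joint): the same for the flap hinged on the carton's -y (right) rim. Lying flat, the two flaps would leave a 48 mm gap between their free edges.
- flap_left_edge (a point): middle of the free edge of the left flap.
- flap_right_edge (a point): middle of the free edge of the right flap.
- flap_left_hinge (a point): middle of the left flap's hinge line, on the carton's rim (180 mm above the bench, 88 mm to the left of the carton's middle).
- flap_right_hinge (a point): middle of the right flap's hinge line, 88 mm to the right of the carton's middle.
- padlock: loose brass-coloured padlock lying in front of the carton, 68x45x21 mm; bystander, leave it.
- key_blank: loose key with a black head lying in front of the carton, 75x25x9 mm; bystander, leave it.
- small_spanner: loose steel spanner lying right of the vice, 136 mm long; bystander, leave it.

How it is judged:
By the outcome, as a careful person would: the job done as asked, in the order asked, and still so for the second after the job is handed in, while the arm keeps its last pose, push and grip.
It also fails if it takes over 72 s, if anything falls off the work surface, if the arm or the gripper's body presses on something with over 40 N, if the wrist force passes 120 N, or if a joint passes its speed limit or range.

### The arm

A 6-joint arm with a two-finger parallel gripper is mounted at the origin on a cart in front of the work surface, level with it; the furniture and walls round the work are solid. World frame = base frame: x ahead of the robot, y to its left, z up, the work surface at z = 0. Lengths are in m, angles in rad, forces in N, time in s.
With the tool pointing down it reaches from about 0.35 to 0.875 m from the base axis. Payload 15.5 kg.
Tool frame: the origin (TCP) lies at the very end of the fingers, on their centre line; the grasp point (between the pads) lies 19 mm behind it; z points along the fingers, y is the line along which they close (so a half turn about z gives the same grasp; the last joint's range is limited). The gripper opens to 85 mm and grips with 20 to 120 N. Pads are 22 mm wide; open, the fingers measure 114 mm over their backs; the gripper's body (76 mm by 85 mm) begins 54 mm behind the grasp point. The pads swing forward as they close: fully open they stand 13 mm farther back than shut.
Start: joints at [-1.226, 0.494, 1.345, -0, 1.302, -0.096], TCP at [0.267, -0.565, 0.231] pointing down, gripper open.
Joint ranges: [-2.91, 2.91], [-0.82, 2.16], [0.22, 2.67], [-1.22, 4.37], [0.12, 2.79], [-3.08, 3.08]. Speed limits (rad/s): [1.89, 1.89, 2.57, 3.01, 3.01, 3.01].

### API

Orientations are given as a unit quaternion [x, y, z, w].
In Python, from cell import r, optics, job gives the robot as it stands.
- The arm moves only by the tool apply_moves, never from a script. Its argument "steps" is a list of rows, each a list of 2 entries, a list of its own where there are three numbers: the shift along the tool's x, y, z in m, then the turn about the tool's z in rad. A call has 1 to 20 rows; each row shifts and turns the commanded pose from where the row before left it, along the tool's axes as they then stand; what a row does not reach is not made up. A row lasts 1/12 s, in which the tool goes at most 41.7 mm and 7.16 degrees, less where a joint would pass 70% of its speed; a pose out of reach is approached as far as the arm can. A call is refused whole if a number of a shift passes 0.0417 or a number of a turn 0.125, either way. A call with a gripper value outside its range is refused whole. "grip" is the finger opening in m, from 0 to 0.0854, set as the call begins (left out, the last holds). The fingers move at their own pace and stop on an object; the grip force is fixed at half the most. Time passes only in rows, so rows that do not move let the fingers close. It gives the time, the measured TCP pose, the force, the opening and the grip force at its end, in the units of the state.
- r.read_state(): the state, without advancing time (a new reading comes with each control period).
- optics.read_camera(name): name is "scene" or "side" or "wrist"; returns a dict with "img" (420x560x3 uint8, red, green, blue), "z_map" (420x560 float32, m along the optical axis (not along the pixel's ray), 0 where there is no reading), "fx", "fy", "cx", "cy" (pixels), "world_to_cam" (4x4, takes a point from world to camera coordinates). Camera axes: x right, y up, looking along -z (the intrinsics and any distortion apply to the point x, -y, -z); pixel columns grow to the right and rows downward; lengths in m; the calibration is good to about 2 mm. A picture is of the moment at which its call begins.
- job.sign_off(): hands the job in; it is judged then, once.
The state is a dict: "t": time; "qpos": joint angles; "joint_vel": joint speeds; "tau": joint torques, N m; "position": TCP position; "eef_rot": TCP orientation; "wrist_force": force on the tool from outside, world axes, zero at the start; "torque": the same for the moment, N m; "opening": opening from 0.0 (shut) to 1.0 (fully open); "finger_force": force on a finger pad.
Only numpy, scipy, OpenCV 4.12 (cv2) and the standard library are available. Lean on these libraries where they do the work, as an engineer would, in place of code of your own. Each camera call takes 0.05 s, during which the arm holds its last target. There are 200 camera calls.

## Working session

There is one attempt and no reset: what is moved stays moved. The work goes in short steps, Python scripts to look and compute and a tool call to move; the robot and the scene stay as the last step left them, time stands still between calls to the robot, and variables do not carry over. Pictures are saved under pics/ and viewed, at most 10 in all, crops included, and the job is handed in when it is done.

Besides the shell and the picture viewer there is one more tool, called after "Request:" by a JSON object that holds its "op" and its "data". apply_moves: Moves the arm, as the interface text tells. Its arguments: {"type":"object","properties":{"steps":{"type":"array"},"grip":{"type":"number"}},"required":["steps"]}

```bash
mkdir -p pics; cat > h.py <<'E'
import numpy as np,cv2
from cell import r,optics,job
def cam(n,f=None):
    d=optics.read_camera(n); 
    np.savez('/tmp/%s.npz'%n,**d)
    if f: cv2.imwrite('pics/'+f,d['img'][:,:,::-1])
    return d
def load(n): return dict(np.load('/tmp/%s.npz'%n))
def cloud(d):
    z=d['z_map'];v,u=np.mgrid[:z.shape[0],:z.shape[1]]
    P=np.stack([(u-d['cx'])/d['fx']*z,-(v-d['cy'])/d['fy']*z,-z,np.ones_like(z)],-1)
    return (P@np.linalg.inv(d['world_to_cam']).T)[...,:3]
E
python3 - <<'E'
from h import *
a=cam('scene');b=cam('side')
cv2.imwrite('pics/a.png',cv2.resize(np.vstack([a['img'],b['img']])[:,:,::-1],(448,600)) if 0 else a['img'][:,:,::-1])
cv2.imwrite('pics/b.png',b['img'][:,:,::-1])
print({k:(v if k!='qpos' else v) for k,v in r.read_state().items()})
for d in(a,b): print(np.linalg.inv(d['world_to_cam']).round(3),d['fx'],[k for k in d])
E
```

```text
{'t': 0.1, 'qpos': array([-1.22550987e+00,  4.94128885e-01,  1.34611186e+00,  3.60802413e-05,
        1.30249109e+00, -9.54893223e-02]), 'joint_vel': array([-0.00103499, -0.00278874, -0.00320075, -0.00082063,  0.00065623,
        0.00153272]), 'tau': array([ 3.67245928e-03, -8.83586740e+01, -3.84565401e+01, -2.93221592e-04,
        5.14122716e-03,  3.53762528e-05]), 'position': array([ 0.26655339, -0.56492888,  0.23074054]), 'eef_rot': array([ 9.75813616e-01,  2.18603435e-01, -5.36995162e-05, -5.67318287e-04]), 'wrist_force': array([-0.53328833,  0.00895378,  0.05734837]), 'torque': array([ 0.01418394, -0.0293782 , -0.03428863]), 'finger_force': 0.0, 'opening': 0.9971620030702869}
[[-0.427  0.567 -0.705 -0.242]
 [-0.904 -0.278  0.324  0.286]
 [-0.012  0.775  0.631  0.807]
 [ 0.     0.     0.     1.   ]] 430.4131668793846 ['img', 'z_map', 'fx', 'fy', 'cx', 'cy', 'world_to_cam']
[[-0.791  0.548 -0.273  0.176]
 [-0.612 -0.706  0.357  0.386]
 [ 0.003  0.449  0.894  1.219]
 [ 0.     0.     0.     1.   ]] 511.40160379202047 ['img', 'z_map', 'fx', 'fy', 'cx', 'cy', 'world_to_cam']
```

View pics/a.png

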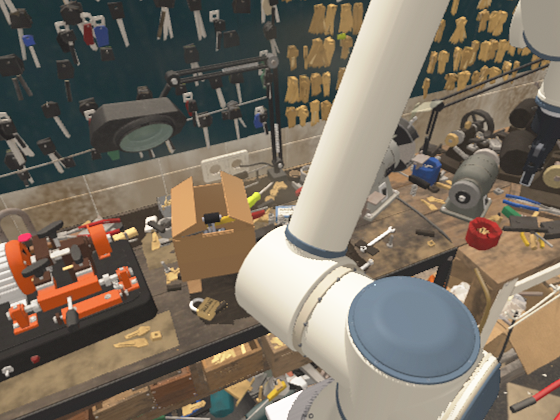

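View pics/b.png

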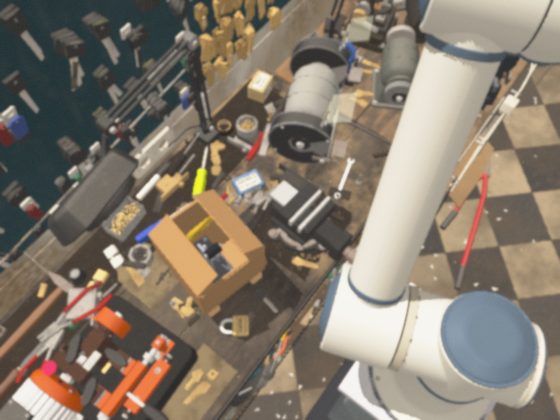

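The carton is at about (213,230) in the scene view and (208,250) in the side view, with both flaps ajar and a lamp arm to the far left. Next I measure it from the depth maps.

```bash
python3 - <<'E'
from h import *
a=load('scene');b=load('side')
A=cloud(a);B=cloud(b)
for n,C,px in(('scene',A,[(213,218),(175,215),(253,240),(140,125),(190,102)]),('side',B,[(208,245),(180,265),(235,230),(208,312),(265,257),(152,243),(211,196),(90,195),(237,325)])):
    for u,v in px: print(n,u,v,C[v,u].round(3))
cv2.imwrite('pics/c.png',np.hstack([cv2.resize(a['img'][165:285,160:270],(400,436),interpolation=2),cv2.resize(b['img'][185:320,145:270],(400,436),interpolation=2)])[:,:,::-1])
# height map top view, x .3...9,y -.3...4
P=np.vstack([A.reshape(-1,3),B.reshape(-1,3)])
x0,y0,s=.3,-.3,.001
m=(P[:,0]>.3)&(P[:,0]<.85)&(P[:,1]>-.3)&(P[:,1]<.4)&(P[:,2]>-.02)&(P[:,2]<.6)
P=P[m];H=np.zeros((550,700))
np.maximum.at(H,(((.85-P[:,0])*1000).astype(int).clip(0,549),((.4-P[:,1])*1000).astype(int).clip(0,699)),P[:,2])
H=cv2.dilate(H,np.ones((3,3)))
cv2.imwrite('pics/d.png',cv2.applyColorMap((H/.4*255).clip(0,255).astype(np.uint8),cv2.COLORMAP_JET))
E
```

```text
scene 213 218 [0.524 0.122 0.173]
scene 175 215 [0.552 0.201 0.19 ]
scene 253 240 [0.439 0.058 0.149]
scene 140 125 [0.668 0.218 0.366]
scene 190 102 [0.803 0.075 0.334]
side 208 245 [0.592 0.092 0.057]
side 180 265 [0.562 0.197 0.19 ]
side 235 230 [0.516 0.066 0.204]
side 208 312 [0.485 0.218 0.047]
side 265 257 [0.441 0.058 0.145]
side 152 243 [0.728 0.163 0.005]
side 211 196 [0.617 0.031 0.193]
side 90 195 [0.706 0.235 0.395]
side 237 325 [0.418 0.195 0.02 ]
```

View pics/c.png

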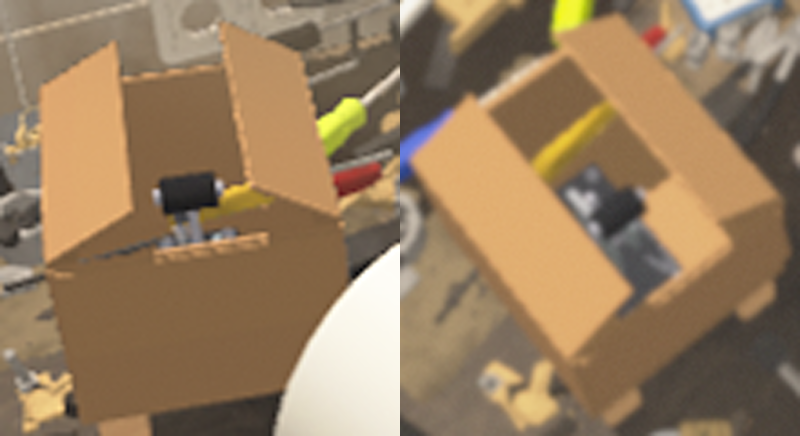

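View pics/d.png

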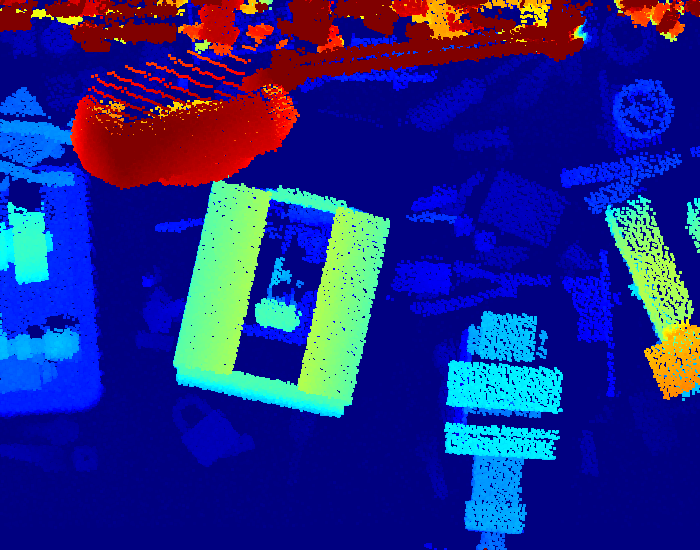

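The enlarged crop shows the black roller at scene ≈(212,218), and both flaps ajar by about 0.5–0.6. The height map puts the carton centre near (0.559, 0.118) with yaw ≈ -0.2. The lamp head stands beyond x=0.665. I'll lift, turn the tool to the carton's axes, then travel across.

Request:
{"op": "apply_moves", "data": {"steps": [[[0, 0, -0.019], -0.116], [[0, 0, -0.019], -0.116], [[0, 0, -0.019], -0.116], [[0, 0, -0.019], -0.116], [[0, 0, -0.019], -0.116], [[0, 0, -0.019], -0.116], [[0, 0, -0.019], -0.116], [[0, 0, -0.019], -0.118]], "grip": 0}}

```text
t: 0.77
position: [0.2665, -0.565, 0.3839]
eef_rot: [0.772, 0.635, 0.0, -0.0]
wrist_force: [-0.0, -0.2, -0.2]
opening: -0.001
finger_force: 0.0
```

Request:
{"op": "apply_moves", "data": {"steps": [[[0.0364, 0.0055, 0], 0], [[0.0364, 0.0055, 0], 0], [[0.0364, 0.0055, 0], 0], [[0.0364, 0.0055, 0], 0], [[0.0364, 0.0055, 0], 0], [[0.0364, 0.0055, 0], 0], [[0.0364, 0.0055, 0], 0], [[0.0364, 0.0055, 0], 0], [[0.0364, 0.0055, 0], 0], [[0.0364, 0.0055, 0], 0], [[0.0364, 0.0055, 0], 0], [[0.0364, 0.0055, 0], 0], [[0.0364, 0.0055, 0], 0], [[0.0364, 0.0055, 0], 0], [[0.0364, 0.0055, 0], 0], [[0.0364, 0.0055, 0], 0], [[0.0364, 0.0055, 0], 0], [[0.0364, 0.0055, 0], 0], [[0.0364, 0.0055, 0], 0], [[0.0364, 0.0055, 0], 0]]}}

```text
t: 2.43
position: [0.5192, 0.1283, 0.3831]
eef_rot: [0.774, 0.633, -0.0, -0.0]
wrist_force: [1.0, -0.7, 0.7]
opening: 0.005
finger_force: 0.0
```

```bash
cat >> h.py <<'E'
def hm(C,f,xr=(.42,.70),yr=(-.03,.27),zr=(-.02,.28)):
    P=C.reshape(-1,3);P=P[(P[:,0]>xr[0])&(P[:,0]<xr[1])&(P[:,1]>yr[0])&(P[:,1]<yr[1])&(P[:,2]>zr[0])&(P[:,2]<zr[1])]
    return P
E
python3 - <<'E'
from h import *
s=r.read_state();print(s['t'],s['position'].round(4),s['eef_rot'].round(4),s['opening'],s['qpos'].round(2))
d=cam('wrist','w1.png')
C=cloud(d);P=hm(C,0)
rim=P[(abs(P[:,2]-.18)<.004)]
print(len(P),cv2.minAreaRect(rim[:,:2].astype(np.float32)*1000))
c=np.array([.559,.118]);e=np.array([.98,-.199])
Q=(P[:,:2]-c);X=Q@e;Y=Q@np.array([.199,.98])
m=(abs(Y)<.015)&(P[:,2]>.145)&(P[:,2]<.185)&(abs(X)<.06)
print(m.sum(),np.c_[X,Y,P[:,2]][m][::max(1,m.sum()//25)].round(4))
E
```

```text
2.4333 [0.5192 0.1283 0.3831] [ 7.741e-01  6.331e-01 -2.000e-04 -1.000e-04] 0.005207090801424661 [ 0.13  0.25  1.32 -0.    1.57  0.33]
39484 ((560.2410888671875, 115.24391174316406), (180.38401794433594, 198.03610229492188), 77.48912811279297)
556 [[-0.0336  0.0143  0.1621]
 [-0.0132  0.0142  0.1741]
 [-0.0118  0.0126  0.1711]
 [-0.0337  0.01    0.1695]
 [-0.0327  0.0091  0.1706]
 [-0.0317  0.0088  0.1749]
 [-0.0294  0.0075  0.1738]
 [-0.0284  0.0068  0.1755]
 [-0.0273  0.0056  0.1754]
 [-0.0262  0.0049  0.177 ]
 [-0.0251  0.0037  0.1769]
 [-0.024   0.0026  0.1768]
 [-0.023   0.0018  0.178 ]
 [-0.0219  0.0008  0.1788]
 [-0.0207 -0.0006  0.1773]
 [-0.0196 -0.0016  0.1778]
 [-0.0185 -0.0029  0.1769]
 [-0.0173 -0.0042  0.1762]
 [-0.0161 -0.0056  0.1753]
 [-0.0151 -0.0064  0.1767]
 [-0.0137 -0.0084  0.1733]
 [-0.0336 -0.0114  0.1704]
 [-0.0314 -0.0118  0.1735]
 [-0.0293 -0.0124  0.1754]
 [-0.0271 -0.0131  0.177 ]
 [-0.0205 -0.0141  0.1777]]
```

View pics/w1.png

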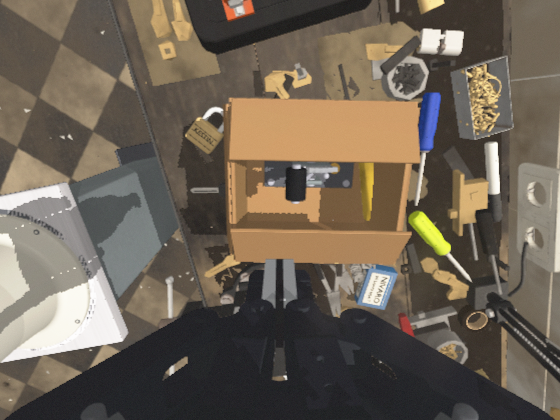

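The wrist view shows the gap between the flaps at rows 160–232 and the roller at (296,184). The fit puts the roller about 23 mm behind centre with its top at 178.5 mm, so the lever is in tooth 1 and the target is 0.68. Next I go down into the gap and sweep the left flap.

Request:
{"op": "apply_moves", "data": {"steps": [[[0, 0, 0.0244], 0], [[0, 0, 0.0244], 0], [[0, 0, 0.0244], 0], [[0, 0, 0.0244], 0], [[0, 0, 0.0244], 0], [[0, 0, 0.0244], 0], [[0, 0, 0.0244], 0], [[0, 0, 0.0244], 0], [[0.009, 0, 0], 0], [[0.009, 0, 0], 0]]}}

```text
t: 3.32
position: [0.5222, 0.1444, 0.1877]
eef_rot: [0.774, 0.633, -0.001, -0.001]
wrist_force: [-0.4, 0.3, 0.6]
opening: 0.001
finger_force: 0.0
```

Request:
{"op": "apply_moves", "data": {"steps": [[[0.0025, 0, -0.005], 0], [[0.0025, 0, -0.005], 0], [[0.0025, 0, -0.005], 0], [[0.0025, 0, -0.005], 0], [[0.005, 0, -0.004], 0], [[0.005, 0, -0.004], 0], [[0.005, 0, -0.004], 0], [[0.005, 0, -0.004], 0], [[0.005, 0, -0.001], 0], [[0.005, 0, -0.001], 0], [[0.005, 0, -0.001], 0], [[0.005, 0, -0.001], 0], [[0.005, 0, -0.001], 0], [[0.005, 0, 0], 0], [[0.005, 0, 0], 0], [[0.005, 0, 0], 0]]}}

```text
t: 4.65
position: [0.5366, 0.2131, 0.229]
eef_rot: [0.774, 0.633, -0.0, -0.0]
wrist_force: [-1.2, -0.3, 0.1]
opening: 0.002
finger_force: 0.3
```

Request:
{"op": "apply_moves", "data": {"steps": [[[0.0015, 0, 0.005], 0], [[0.0015, 0, 0.005], 0], [[0.0015, 0, 0.005], 0], [[0.0015, 0, 0.005], 0], [[0.0015, 0, 0.005], 0], [[0.0015, 0, 0.005], 0], [[0, 0, 0], 0]]}}

```text
t: 5.23
position: [0.538, 0.2215, 0.1979]
eef_rot: [0.774, 0.633, -0.001, -0.0]
wrist_force: [-0.1, -0.4, -0.2]
opening: -0.0
finger_force: 0.0
```

Request:
{"op": "apply_moves", "data": {"steps": [[[-0.02, 0, 0], 0], [[-0.024, 0, 0.002], 0], [[-0.024, 0, 0.003], 0], [[-0.024, 0, 0.003], 0], [[-0.024, 0, 0.003], 0], [[0, 0, 0], 0]]}}

```text
t: 5.73
position: [0.5142, 0.1046, 0.1876]
eef_rot: [0.775, 0.632, -0.001, -0.0]
wrist_force: [0.7, -0.2, 0.5]
opening: 0.003
finger_force: 0.0
```

Request:
{"op": "apply_moves", "data": {"steps": [[[-0.0025, 0, -0.005], 0], [[-0.0025, 0, -0.005], 0], [[-0.0025, 0, -0.005], 0], [[-0.0025, 0, -0.005], 0], [[-0.005, 0, -0.004], 0], [[-0.005, 0, -0.004], 0], [[-0.005, 0, -0.004], 0], [[-0.005, 0, -0.004], 0], [[-0.005, 0, -0.001], 0], [[-0.005, 0, -0.001], 0], [[-0.005, 0, -0.001], 0], [[-0.005, 0, -0.001], 0], [[-0.005, 0, -0.001], 0], [[-0.005, 0, 0], 0], [[-0.005, 0, 0], 0], [[-0.005, 0, 0], 0]]}}

```text
t: 7.07
position: [0.5013, 0.0387, 0.229]
eef_rot: [0.774, 0.633, -0.0, -0.0]
wrist_force: [-0.1, 0.8, -0.5]
opening: -0.001
finger_force: 0.3
```

Request:
{"op": "apply_moves", "data": {"steps": [[[-0.002, 0, 0.005], 0], [[-0.002, 0, 0.005], 0], [[-0.002, 0, 0.005], 0], [[-0.002, 0, 0.005], 0], [[-0.002, 0, 0.005], 0], [[-0.002, 0, 0.005], 0], [[0, 0, 0], 0], [[0.02, 0, 0], 0], [[0.02, 0, 0], 0], [[0.02, 0, 0], 0], [[0.02, 0, 0], 0], [[0.02, 0, 0], 0], [[0, 0, -0.03], 0], [[0, 0, -0.03], 0], [[0, 0, -0.03], 0], [[0, 0, -0.03], 0], [[0, 0, -0.03], 0], [[0, 0, 0], 0]], "grip": 0.055}}

```text
t: 8.57
position: [0.5208, 0.1257, 0.3547]
eef_rot: [0.774, 0.633, 0.003, 0.002]
wrist_force: [0.7, -0.1, 0.2]
opening: 0.642
finger_force: 0.0
```

```bash
python3 - <<'E'
from h import *
from scipy.optimize import least_squares
s=r.read_state();print(s['t'],s['position'].round(4),s['eef_rot'].round(4),s['opening'])
d=cam('wrist','w2.png');C=cloud(d);P=hm(C,0)
rim=P[(abs(P[:,2]-.18)<.003)]
(cx,cy),wh,a=cv2.minAreaRect(rim[:,:2].astype(np.float32)*1000);print(cx,cy,wh,a)
c=np.array([.5602,.1165]);yw=-.21;e=np.array([np.cos(yw),np.sin(yw)]);n=np.array([-e[1],e[0]])
Q=P[:,:2]-c;X=Q@e;Y=Q@n;Z=P[:,2]
m=(abs(Y)<.05)&(Z>.163)&(Z<.185)&(abs(X)<.06)
f=least_squares(lambda p:np.hypot(X[m]-p[0],Z[m]-p[1])-.012,[-.023,.166],loss='soft_l1',f_scale=.001)
xc,zc=f.x;yc=(Y[m].min()+Y[m].max())/2
h=c+xc*e+yc*n
print('handle carton',xc,yc,Y[m].min(),Y[m].max(),zc,'world',h,'lean',np.arcsin(xc/.085))
D=h-s['position'][:2];th=2*np.arctan2(s['eef_rot'][1],s['eef_rot'][0])
print('tool dx,dy',D@[np.cos(th),np.sin(th)],D@[np.sin(th),-np.cos(th)],'yaw tool y',th-np.pi/2)
for sg in(1,-1):   # flap tilt: edge heights
    k=(sg*Y>.095)&(sg*Y<.16)&(Z>.15)&(abs(X)<.08)
    if k.sum(): print(sg,np.polyfit(sg*Y[k]-.088,Z[k]-.18,1),(sg*Y[k]).max(),Z[k].max())
E
```

```text
8.5667 [0.5208 0.1257 0.3547] [0.7741 0.633  0.0035 0.0022] 0.6422129327701865
560.3759155273438 115.58499145507812 (187.8827362060547, 197.608642578125) 77.57787322998047
handle carton -0.023909214509167206 -0.0007273662105795279 -0.022668709966687895 0.02121397754552884 0.16551536098747816 world [0.53666442 0.12077273] lean -0.28513278405133075
tool dx,dy -0.001699918562254616 0.01654710679306551 yaw tool y -0.19981267147009696
1 [0.95791582 0.00111465] 0.13566279572283835 0.22628265148083282
-1 [ 1.00880857 -0.00151359] 0.13658203535168978 0.2257621749996056
```

View pics/w2.png

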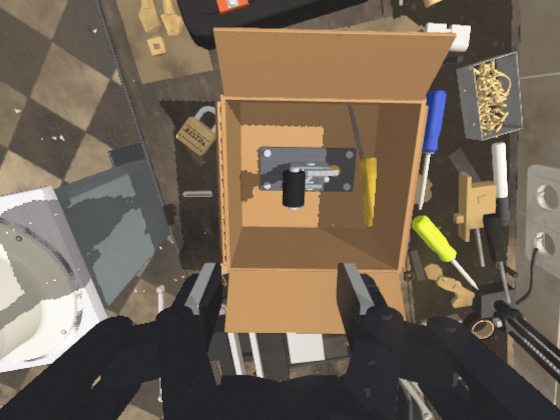

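Both flaps now stand at about 2.36 rad. The padlock and key lie where they were, and the roller at (293,187) is in line with the gauge. I'll move over the handle.

Request:
{"op": "apply_moves", "data": {"steps": [[[0, 0.008, 0.02], 0], [[-0.0015, 0.0085, 0.025], 0], [[0, 0, 0.03], 0], [[0, 0, 0.03], 0], [[0, 0, 0.03], 0], [[0, 0, 0.02], 0], [[0, 0, 0], 0], [[0, 0, 0], 0], [[0, 0, 0], 0]]}}

```text
t: 9.37
position: [0.5353, 0.1207, 0.195]
eef_rot: [0.774, 0.633, 0.0, 0.0]
wrist_force: [1.1, -0.5, 0.1]
opening: 0.641
finger_force: 0.0
```

```bash
python3 - <<'E'
from h import *
s=r.read_state();print(s['t'],s['position'].round(4),s['eef_rot'].round(4),s['opening'],s['wrist_force'])
D=np.array([.53666,.12077])-s['position'][:2];th=2*np.arctan2(s['eef_rot'][1],s['eef_rot'][0])
print(D@[np.cos(th),np.sin(th)],D@[np.sin(th),-np.cos(th)])
E
```

```text
9.3667 [0.5353 0.1207 0.195 ] [7.741e-01 6.330e-01 4.000e-04 3.000e-04] 0.6411129081338127 [ 1.14805864 -0.4967528   0.13192744]
0.0003209097366484488 0.0013514798248517807
```

Request:
{"op": "apply_moves", "data": {"steps": [[[0, 0.001, 0.01], 0], [[0, 0, 0.01], 0], [[0, 0, 0.01], 0], [[0, 0, 0.008], 0], [[0, 0, 0], 0], [[0, 0, 0], 0]]}}

```text
t: 9.87
position: [0.5354, 0.1204, 0.1555]
eef_rot: [0.774, 0.633, -0.001, -0.0]
wrist_force: [0.6, 0.4, 0.6]
opening: 0.647
finger_force: 0.0
```

Request:
{"op": "apply_moves", "data": {"steps": [[[0, 0, 0], 0], [[0, 0, 0], 0], [[0, 0, 0], 0], [[0, 0, 0], 0], [[0, 0, 0], 0], [[0, 0, 0], 0]], "grip": 0.015}}

```text
t: 10.37
position: [0.5361, 0.1205, 0.1567]
eef_rot: [0.774, 0.633, 0.0, 0.0]
wrist_force: [-0.4, -0.2, 6.8]
opening: 0.253
finger_force: 58.6
```

Gripped: the finger force is 59 N at about 22 mm opening. Now I make the clicks along the arc and read the force on the way.

Request:
{"op": "apply_moves", "data": {"steps": [[[0, 0.002, -0.0006], 0], [[0, 0.002, -0.0005], 0], [[0, 0.002, -0.0004], 0], [[0, 0.002, -0.0004], 0], [[0, 0.002, -0.0003], 0], [[0, 0, 0], 0], [[0, 0, 0], 0]]}}

```text
t: 10.95
position: [0.5447, 0.1186, 0.1587]
eef_rot: [0.774, 0.633, -0.0, -0.0]
wrist_force: [-7.0, 0.2, 11.5]
opening: 0.258
finger_force: 59.2
```

Request:
{"op": "apply_moves", "data": {"steps": [[[0, 0.001, -0.0002], 0], [[0, 0.001, -0.0001], 0], [[0, 0.001, -0.0001], 0], [[0, 0.001, -0.0001], 0], [[0, 0, 0], 0], [[0, 0, 0], 0], [[0, 0, 0], 0]]}}

```text
t: 11.53
position: [0.5474, 0.1179, 0.1592]
eef_rot: [0.774, 0.633, -0.001, -0.001]
wrist_force: [-14.4, 2.9, 16.3]
opening: 0.258
finger_force: 59.8
```

The force has climbed to about 15 N, which is more than a click should need, so I'll look before going on.

```bash
python3 - <<'E'
from h import *
a=cam('scene');w=cam('wrist')
s=r.read_state();print(s['wrist_force'],s['torque'],s['position'])
cv2.imwrite('pics/e.png',np.hstack([cv2.resize(a['img'][165:285,160:270],(400,436),interpolation=2),cv2.resize(w['img'][60:360,140:415],(400,436),interpolation=2)])[:,:,::-1])
E
```

```text
[-14.14877962   1.86019636  15.65400627] [ 0.33748289  2.45514529 -0.05970687] [0.5474336  0.11796174 0.15914947]
```

View pics/e.png

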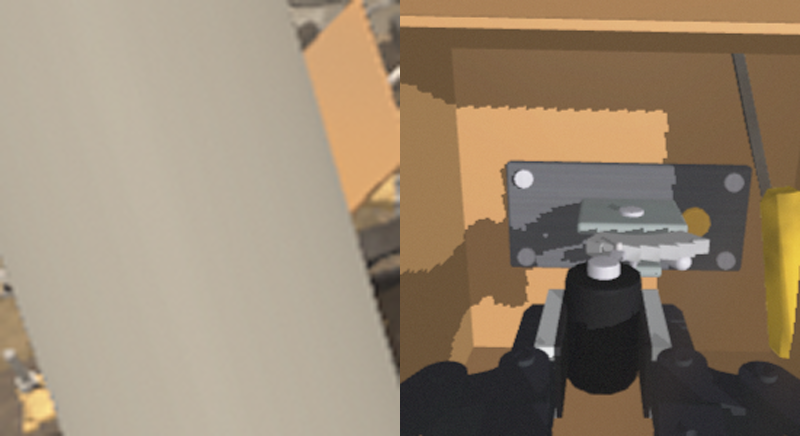

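```bash
cat > fit.py <<'E'
from h import *
from scipy.optimize import least_squares
def fit(guess=-.01):
    d=cam('wrist');C=cloud(d);I=d['img'].astype(int)
    c=np.array([.5602,.1165]);yw=-.21;e=np.array([np.cos(yw),np.sin(yw)]);n=np.array([-e[1],e[0]])
    m=(I.max(-1)<60)&(C[...,2]>.155)&(C[...,2]<.19);P=C[m]
    X=(P[:,:2]-c)@e;Y=(P[:,:2]-c)@n;Z=P[:,2]
    k=(abs(X-guess)<.011)&(abs(Y)<.03)
    f=least_squares(lambda p:np.hypot(X[k]-p[0],Z[k]-p[1])-.012,[guess,.168],loss='soft_l1',f_scale=.001)
    s=r.read_state();t=(s['position'][:2]-c)
    print('n',k.sum(),'X,Z',f.x.round(4),'theta',.45+np.arctan2(f.x[0],f.x[1]-.085),'Y',Y[k].min(),Y[k].max(),'tcp X,Y',t@e,t@n,'F e,n,z',s['wrist_force'][:2]@e,s['wrist_force'][:2]@n,s['wrist_force'][2],s['t'])
E
python3 -c "
from fit import *
fit()"
```

```text
n 3715 X,Z [-0.0129  0.1682] theta 0.29627197017741314 Y -0.018671098915128245 0.017522066545785177 tcp X,Y -0.012793294439104971 -0.0012568281279866716 F e,n,z -14.998117039979963 -1.4802512257712794 15.912772151288868 11.6833
```

The lever is at θ≈0.296, just short of tipping over the first tooth, with the arm yielding about 2.5 mm. I'll ease off the downward load and go on in small steps.

Request:
{"op": "apply_moves", "data": {"steps": [[[0, 0, -0.0005], 0], [[0, 0, -0.0005], 0], [[0, 0, 0], 0], [[0, 0, 0], 0]]}}

```text
t: 12.02
position: [0.5472, 0.1179, 0.1593]
eef_rot: [0.774, 0.633, -0.002, -0.002]
wrist_force: [-10.8, 3.5, 3.0]
opening: 0.254
finger_force: 59.3
```

Request:
{"op": "apply_moves", "data": {"steps": [[[0, 0.001, -0.0001], 0], [[0, 0, 0], 0], [[0, 0, 0], 0], [[0, 0, 0], 0]]}}

```text
t: 12.35
position: [0.5477, 0.1178, 0.1594]
eef_rot: [0.774, 0.633, -0.002, -0.002]
wrist_force: [-14.1, 3.9, 4.5]
opening: 0.256
finger_force: 59.5
```

Request:
{"op": "apply_moves", "data": {"steps": [[[0, 0.001, -0.0001], 0], [[0, 0.001, -0.0001], 0], [[0, 0, 0], 0], [[0, 0, 0], 0], [[0, 0, 0], 0]]}}

```text
t: 12.77
position: [0.552, 0.117, 0.16]
eef_rot: [0.774, 0.633, -0.0, -0.0]
wrist_force: [-2.3, -1.6, -0.3]
opening: 0.259
finger_force: 59.2
```

```bash
python3 -c "
from fit import *
fit()"
```

```text
n 3910 X,Z [-0.0083  0.1688] theta 0.3508299104659186 Y -0.018596920174684006 0.017511500521074353 tcp X,Y -0.007996201693564202 -0.0012526205216753451 F e,n,z -2.1113384481528494 -3.044591955506721 -1.0862566390923774 12.8167
```

First click: the force fell from 15 to 2 N and θ≈0.35. On to the second.

Request:
{"op": "apply_moves", "data": {"steps": [[[0, 0.002, -0.0003], 0], [[0, 0.002, -0.0002], 0], [[0, 0.002, -0.0001], 0], [[0, 0.002, 0], 0], [[0, 0.002, 0], 0], [[0, 0, 0], 0], [[0, 0, 0], 0], [[0, 0, 0], 0]]}}

```text
t: 13.48
position: [0.5605, 0.1151, 0.1603]
eef_rot: [0.774, 0.633, -0.001, -0.001]
wrist_force: [-11.3, -0.5, 3.9]
opening: 0.254
finger_force: 59.8
```

Request:
{"op": "apply_moves", "data": {"steps": [[[0, 0.001, 0], 0], [[0, 0.001, 0], 0], [[0, 0, 0], 0], [[0, 0, 0], 0], [[0, 0, 0], 0]]}}

```text
t: 13.9
position: [0.5637, 0.1145, 0.1604]
eef_rot: [0.774, 0.633, -0.001, -0.0]
wrist_force: [-4.0, -1.8, -3.5]
opening: 0.255
finger_force: 59.0
```

Request:
{"op": "apply_moves", "data": {"steps": [[[0, 0.001, 0], 0], [[0, 0, 0], 0], [[0, 0, 0], 0], [[0, 0, 0], 0]]}}

```text
t: 14.23
position: [0.5643, 0.1143, 0.1603]
eef_rot: [0.774, 0.633, -0.001, -0.001]
wrist_force: [-6.7, -1.4, -2.2]
opening: 0.264
finger_force: 59.2
```

```bash
python3 -c "
from fit import *
fit(.004)"
```

```text
n 4033 X,Z [0.0043 0.169 ] theta 0.5009344381231963 Y -0.018588247620202773 0.017407839193248006 tcp X,Y 0.004487785299876987 -0.0012808506471570955 F e,n,z -6.171244583833575 -3.369601089844914 -2.3565714774699638 14.2833
```

Second click: the force fell from 11 to 4 N and θ≈0.50. Now the third.

Request:
{"op": "apply_moves", "data": {"steps": [[[0, 0.002, 0.0001], 0], [[0, 0.002, 0.0001], 0], [[0, 0.002, 0.0002], 0], [[0, 0.002, 0.0003], 0], [[0, 0.002, 0.0004], 0], [[0, 0, 0], 0], [[0, 0, 0], 0], [[0, 0, 0], 0]]}}

```text
t: 14.95
position: [0.5742, 0.1122, 0.1592]
eef_rot: [0.774, 0.633, -0.001, -0.0]
wrist_force: [-5.8, -3.2, -2.5]
opening: 0.256
finger_force: 59.2
```

Request:
{"op": "apply_moves", "data": {"steps": [[[0, 0.001, 0.0002], 0], [[0, 0.001, 0.0002], 0], [[0, 0, 0], 0], [[0, 0, 0], 0], [[0, 0, 0], 0]]}}

```text
t: 15.37
position: [0.5757, 0.1119, 0.1589]
eef_rot: [0.774, 0.633, -0.001, -0.001]
wrist_force: [-10.3, -2.6, 2.2]
opening: 0.257
finger_force: 59.5
```

Request:
{"op": "apply_moves", "data": {"steps": [[[0, 0.001, 0.0002], 0], [[0, 0, 0], 0], [[0, 0, 0], 0], [[0, 0, 0], 0]]}}

```text
t: 15.7
position: [0.5764, 0.1117, 0.1587]
eef_rot: [0.774, 0.633, -0.001, -0.001]
wrist_force: [-11.8, -3.1, 4.1]
opening: 0.253
finger_force: 59.8
```

```bash
python3 -c "
from fit import *
fit(.018)"
```

```text
n 3985 X,Z [0.0168 0.1675] theta 0.6513893082526022 Y -0.018761003225382412 0.01731638414426789 tcp X,Y 0.016868796169029466 -0.0013162720503564073 F e,n,z -11.09207937988234 -3.9919898141466734 4.285848804680887 15.75
```

Request:
{"op": "apply_moves", "data": {"steps": [[[0, 0.001, 0.0002], 0], [[0, 0, 0], 0], [[0, 0, 0], 0], [[0, 0, 0], 0]]}}

```text
t: 16.08
position: [0.5785, 0.1113, 0.1584]
eef_rot: [0.774, 0.633, -0.001, -0.0]
wrist_force: [-3.8, -3.2, -5.8]
opening: 0.257
finger_force: 59.1
```

The force dropped from 12 to 4 N, so the third click is over. I'll go 1.5 mm further to be sure the pawl is seated, well short of the fourth, and check.

Request:
{"op": "apply_moves", "data": {"steps": [[[0, 0.001, 0.0003], 0], [[0, 0.0005, 0], 0], [[0, 0, 0], 0], [[0, 0, 0], 0], [[0, 0, 0], 0], [[0, 0, 0], 0]]}}

```text
t: 16.58
position: [0.5795, 0.111, 0.1581]
eef_rot: [0.774, 0.633, -0.001, -0.0]
wrist_force: [-5.7, -3.5, -2.0]
opening: 0.257
finger_force: 59.5
```

```bash
python3 - <<'E'
from fit import *
fit(.02)
d=load('wrist');a=cam('side');cv2.imwrite('pics/f.png',np.hstack([d['img'],a['img'][:,100:300]])[:,:,::-1])
E
```

```text
n 4193 X,Z [0.02   0.1668] theta 0.6894791317965656 Y -0.018977005359314313 0.017247818287295567 tcp X,Y 0.02006341647916513 -0.0012822339843023014 F e,n,z -5.028464425703085 -4.707411065016367 -1.5333123972761102 16.6333
```

View pics/f.png

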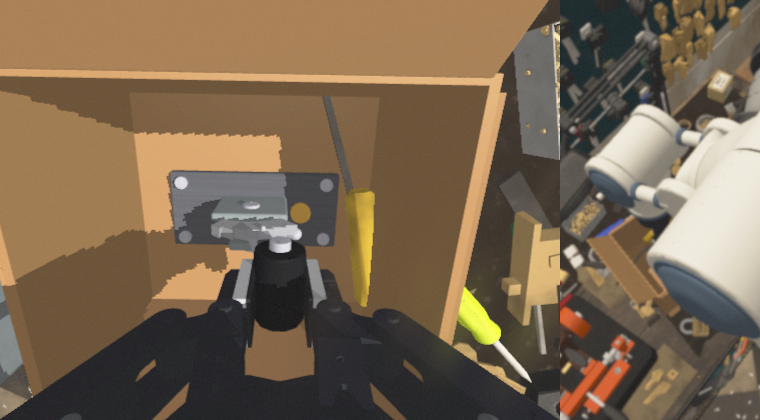

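The roller at (280,285) is held between the pads at θ≈0.69, in tooth 4, with a light forward push of about 5 N. The left flap is folded back. Handing in.

```bash
python3 -c "
from h import *
print(job.sign_off())"
```

```text
the job is handed in; nothing more can be done
None
```

The job is handed in: both flaps were folded back to about 2.36 rad, and the lever was moved three felt clicks, from tooth 1 to tooth 4 (about 0.69 rad), with the roller still gripped; the padlock, key and spanner were not touched.

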